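# Stand the tipped boxed set upright in the sale tray

### The arm

A 6-joint arm with a two-finger parallel gripper is mounted at the origin on the work surface. World frame = base frame: x ahead of the robot, y to its left, z up, the work surface at z = 0. Lengths are in mm, angles in rad, forces in N, time in s.
With the tool pointing down it reaches from about 275 to 1000 mm from the base axis. Payload 8.4 kg.
Tool frame: the origin (TCP) lies midway between the tips of the shut fingers; the grasp point (between the pads) lies 19 mm behind it; y points along the fingers, z is the direction in which the jaws open and shut, and the axes are right-handed (so a half turn about y gives the same grasp; the last joint's range is limited). The gripper opens to 85 mm and grips with 20 to 120 N. Pads are 22 mm wide; open, the fingers measure 114 mm over their backs; the gripper's body (76 mm by 85 mm) begins 54 mm behind the grasp point. The pads swing forward as they close: fully open they stand 13 mm farther back than shut.
Start: joints at [1.116, 0.353, 1.633, -0, 1.155, -0.002], TCP at [273.427, 562.019, 231.281] pointing down, gripper open.
Joint ranges: [-2.63, 2.63], [-0.92, 2.1], [0.06, 2.66], [-1.3, 4.44], [0, 2.69], [-3.02, 3.02]. Speed limits (rad/s): [2.22, 2.22, 2.79, 3.14, 3.14, 3.14].

### API

Orientations are given as [roll, pitch, yaw] about the fixed x, y, z axes, in that order (R = Rz(yaw) Ry(pitch) Rx(roll)).
In Python, from rig import r, imaging gives the robot as it stands. The module is installed in compiled form; this text tells all that it offers.
- The arm moves only by the tool send_rows, never from a script. Its argument "series" is a list of rows, each a list of 6 numbers: the shift along the tool's x, y, z in m, then the turn, a rotation vector about the tool's x, y, z in degrees. In form: [[dx, dy, dz, ax, ay, az], ...]. A call has 1 to 8 rows; each row shifts and turns the commanded pose from where the row before left it, along the tool's axes as they then stand; what a row does not reach is not made up. A row lasts 1/10 s, in which the tool goes at most 50 mm and 8.59 degrees, less where a joint would pass 70% of its speed; a pose out of reach is approached as far as the arm can. A call is refused whole if a number of a shift passes 0.05 or a number of a turn 8.59, either way. A call with a gripper value outside its range is refused whole. "gripper" is the opening, from 0 (shut) to 1 (fully open), set as the call begins (left out, the last holds). The fingers move at their own pace and stop on an object; "squeeze" is the grip in N (left out, the last holds). Time passes only in rows, so rows that do not move let the fingers close. It gives the time, the measured TCP pose, the force and the opening at its end, in the units of the state.
- r.sense(): the state, without advancing time (a new reading comes with each control period).
- imaging.grab_frame(name): name is "side" or "top"; returns a dict with "frame" (420x560x3 uint8, red, green, blue), "depth" (420x560 float32, mm along the optical axis (not along the pixel's ray), 0 where there is no reading), "intrinsics" (3x3 intrinsics, pixels), "distortion" ([k1, k2, p1, p2, k3] as OpenCV has them; the pictures are not rectified), "origin" and "rotation" of the camera in the world. Camera axes: x right, y down, z forward; pixel columns grow to the right and rows downward; lengths in mm; the calibration is good to about 2 mm. A picture is of the moment at which its call begins.
- r.sign_off(): hands the job in, once; it reports no verdict.
The state is a dict: "clock": time; "qpos": joint angles; "qvel": joint speeds; "joint_efforts": joint torques, N m; "eef_pos": TCP position; "tcp_rot": TCP orientation; "contact_force": force on the tool from outside, world axes, zero at the start; "wrist_torque": the same for the moment, N m; "opening": opening from 0.0 (shut) to 1.0 (fully open).
Only numpy, scipy, OpenCV 4.12 (cv2) and the standard library are available. Lean on these libraries where they do the work, as an engineer would, in place of code of your own. Each camera call takes 0.05 s, during which the arm holds its last target.

### The job

One of the three boxed disc sets in the long wooden tray has tipped over and leans on a low divider. Stand it upright again on the tray floor, in the same bay and about where its foot is now, square across the tray like the others, and leave it standing free. Do not push over or shift the two other sets.

Things in the scene. Friction and masses are not known exactly. Their poses are not given: they have to be found in the camera images.
- tipped_center (a point): Centre of the tipped set: rigid off-white slipcase of disc cases, 142 mm wide (own x, across the tray) x 36 thick (own y, along the tray) x 125 tall (own z, foot to top), 0.3 kg. It leans about 30 degrees towards its own -y (robot's right), low edge on the tray floor, lower face on a divider; its top 60 mm stick out past it, both faces free to pinch. Which bay it is in varies.
- tipped_foot (a point): Centre of the underside (142 x 36 mm) of the tipped set, 62.5 mm from tipped_center along the set's own -z, same axes. At the start it lies some 47 mm short of the divider on which the set leans; standing upright over this spot the set is clear of everything and its centre is 72.5 mm above the table.
- tray: Fixed wooden tray, 185 mm (own x) by 616 mm long (own y), across the robot's front, somewhat turned; origin under its middle, at table height. Floor 10 mm above the table, 169 mm wide between side rails with tops at 38 mm. Two ends and two dividers, 8 mm thick, tops at 65 mm, part it along y into three bays of 192 to 200 mm, one set in each.
- thick_center (a point): Centre of one of the two upright sets, which stay where they are: 142 mm wide (own x) x 42 mm thick (own y, along the tray) x 112 mm tall (own z, up), grey-white slipcase, loose, in another bay; at least 190 mm along the tray from the tipped set's foot.
- thin_center (a point): Centre of the other upright set, which stays where it is: 142 mm wide (own x) x 31 mm thick (own y, along the tray) x 112 mm tall (own z, up), off-white slipcase, loose, in the remaining bay.
Things that resemble listed ones, but are neither listed nor needed, are in the scene too. Leave any green look-alike of the part that bears tipped_center alone.

How it is judged (in metres and radians):
At the end, for the whole second after the job is handed in: The tipped set stands still on the tray floor, upright within 10 degrees, its foot's centre within 45 mm of where it was at the start and no more than 18 mm above the table, its width square across the tray within 18 degrees (angle between tipped_center's own z axis and vertical below 0.174533 rad and height (world z) of tipped_foot below 0.018 m and distance of tipped_foot from where it was at the start of the episode below 0.045 m and angle between the x axis of tipped_center and the x axis of tray, either way round below 0.314159 rad and linear speed of tipped below 0.02 m/s and angular speed of tipped below 0.15 rad/s); the robot touches nothing.
It fails at once if the thick set is shifted by more than 20 mm or tipped by more than 15 degrees (distance of thick_center from where it was at the start of the episode above 0.02 m or angle between thick_center's own z axis and vertical above 0.261799 rad).
It fails at once if the thin set is shifted by more than 20 mm or tipped by more than 15 degrees (distance of thin_center from where it was at the start of the episode above 0.02 m or angle between thin_center's own z axis and vertical above 0.261799 rad).
It also fails if it takes over 35 s, if anything falls off the work surface, if the arm or the gripper's body presses on something with over 40 N, if the wrist force passes 120 N, or if a joint passes its speed limit or range.

## Working session

There is one attempt and no reset: what is moved stays moved. The work goes in short steps, Python scripts to look and compute and a tool call to move; the robot and the scene stay as the last step left them, time stands still between calls to the robot, and variables do not carry over. Pictures are saved under pics/ and viewed, and the job is handed in when it is done.

Besides the shell and the picture viewer there is one more tool, called after "Call:" as a command line: name --pt "numbers of a row" for each row, then --argument value for the rest. send_rows: Moves the arm, as the interface text tells. Its arguments: {"type":"object","properties":{"series":{"type":"array","items":{"type":"array","items":{"type":"number"}}},"gripper":{"type":"number"},"squeeze":{"type":"number"}},"required":["series"]}

```bash
mkdir -p pics; cat > h.py <<'E'
import numpy as np, cv2, pickle
from rig import r, imaging
def grab(n,tag):
    f=imaging.grab_frame(n); pickle.dump(f,open(f'pics/{tag}.pkl','wb')); cv2.imwrite(f'pics/{tag}.png',f['frame'][:,:,::-1]); return f
def load(tag): return pickle.load(open(f'pics/{tag}.pkl','rb'))
def cloud(f):
    K=np.array(f['intrinsics'],float);D=np.array(f['distortion'],float)
    h,w=f['depth'].shape
    u,v=np.meshgrid(np.arange(w),np.arange(h))
    p=cv2.undistortPoints(np.stack([u,v],-1).reshape(-1,1,2).astype(np.float64),K,D).reshape(h,w,2)
    z=f['depth'].astype(float)
    c=np.dstack([p[...,0]*z,p[...,1]*z,z])
    P=c@np.array(f['rotation']).T+np.array(f['origin']).ravel()
    P[z==0]=np.nan
    return P
E
python3 - <<'E'
from h import *
for n in('side','top'):
    f=grab(n,n+'0'); print(n,f['origin'],f['rotation'],f['intrinsics'])
print(r.sense())
E
```

```text
side [-158.71334139 -487.55526332  900.52007281] [-2.3684668  -0.01301533 -0.72020938] [[392.78297827   0.         281.1972237 ]
 [  0.         392.78297827 203.71579836]
 [  0.           0.           1.        ]]
top [ 228.7249674    94.53001181 1650.82453322] [-3.04762968  0.01324956 -1.54024242] [[529.20733074   0.         267.06970311]
 [  0.         529.20733074 211.85437735]
 [  0.           0.           1.        ]]
{'clock': 0.1, 'qpos': array([ 1.11559463e+00,  3.53603668e-01,  1.63405348e+00,  1.03026028e-05,
        1.15521023e+00, -2.36755120e-03]), 'qvel': array([-0.00025949, -0.00253954, -0.00151098,  0.00138415,  0.00057603,
        0.0006375 ]), 'joint_efforts': array([ 1.37236781e-03, -6.06350255e+01, -3.42823327e+01,  1.29043424e-04,
        3.78251585e-03,  3.83045131e-05]), 'eef_pos': array([273.23771873, 561.63188498, 230.62397157]), 'tcp_rot': array([-1.57207102e+00,  1.24382746e-05, -4.52838324e-01]), 'contact_force': array([ 0.34243995, -0.73796257, -0.56450077]), 'wrist_torque': array([ 0.00979347, -0.00158552,  0.02139576]), 'opening': 0.9984101722135936}
```

View pics/top0.png

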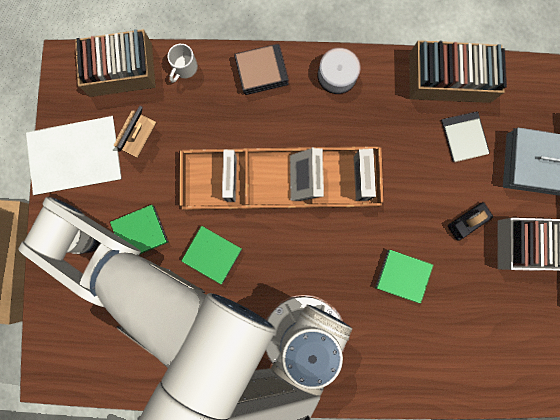

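View pics/side0.png

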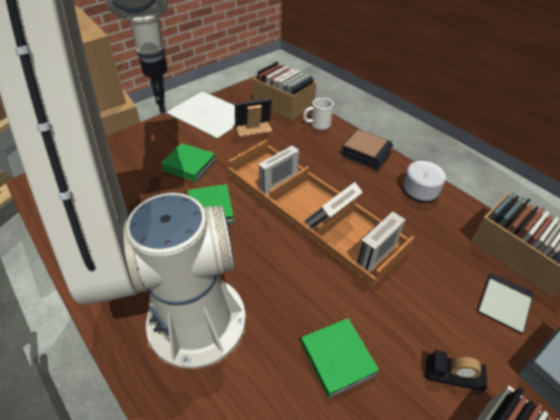

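```bash
sed -i 's/^def cloud/from scipy.spatial.transform import Rotation as Ro\ndef cloud/; s/np.array(f\[.rotation.\]).T/Ro.from_euler("xyz",f["rotation"]).as_matrix().T/' h.py
python3 - <<'E'
from h import *
a=load('top0');b=load('side0')
A=cv2.resize(a['frame'][140:220,165:395],None,fx=3.4,fy=3.4,interpolation=cv2.INTER_CUBIC)
B=cv2.resize(b['frame'][130:290,215:425],None,fx=3.5,fy=3.5,interpolation=cv2.INTER_CUBIC)
cv2.imwrite('pics/ca.png',A[:,:,::-1]);cv2.imwrite('pics/cb.png',B[:,:,::-1])
P=cloud(a)
np.set_printoptions(precision=0,suppress=True)
for u,v in[(182,180),(243,180),(380,180),(230,175),(302,175),(318,175),(308,175),(295,175),(335,180),(366,175),(270,180),(450,300)]: print(u,v,P[v,u])
E
```

```text
182 180 [467. 382.  66.]
243 180 [481. 200.  10.]
380 180 [ 485. -220.   65.]
230 175 [477. 231. 124.]
302 175 [491.  18.  77.]
318 175 [484. -26. 126.]
308 175 [486.   2. 110.]
295 175 [494.  39.  54.]
335 180 [489. -89.   9.]
366 175 [ 489. -168.  120.]
270 180 [483. 115.  12.]
450 300 [ 124. -459.    2.]
```

View pics/ca.png

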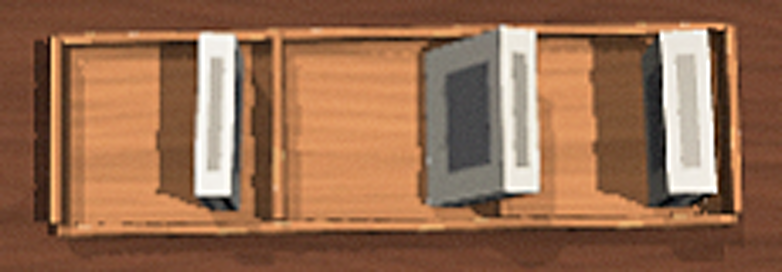

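View pics/cb.png

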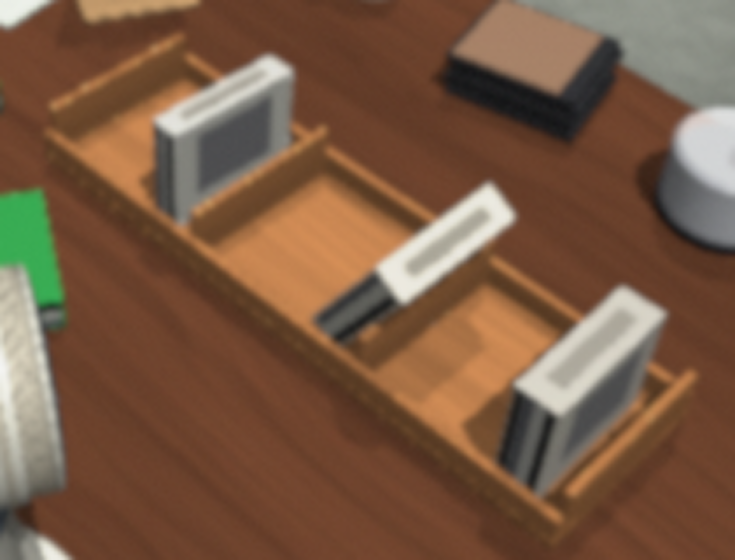

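Candidates in the top view: thin upright set (230,175), leaning set (307,175), thick upright set (366,175), brown box (262,68), and green look-alikes (138,228), (212,253), (404,275). The crops confirm that (307,175), in the middle bay, leans to image right (−y) over the divider. That is the one I'll move.

```bash
python3 - <<'E'
from h import *
np.set_printoptions(precision=3,suppress=True)
f=load('top0');P=cloud(f)
# tray axis from dividers/ends and rails: points with z 30..44 (rail)/ wall tops 60-70
roi=np.zeros(P.shape[:2],bool);roi[143:215,172:390]=1
z=P[...,2]
m=roi&(abs(z-38)<5)
q=P[m]; 
for s,mm in(('far',q[:,0]>520),('near',q[:,0]<440)):
    c=np.polyfit(q[mm,1],q[mm,0],1);print(s,mm.sum(),c)
def plane(m):
    q=P[m];
    for _ in range(5):
        c=q.mean(0);n=np.linalg.svd(q-c,full_matrices=0)[2][2];d=abs((q-c)@n);q=q[d<max(2,1.5*np.median(d))] 
    return c,n*np.sign(n[2]),len(q),d.mean()
sub=np.zeros_like(roi);sub[157:192,296:309]=1
c,n,k,d=plane(sub);print('face',c,n,k,d)
sub=np.zeros_like(roi);sub[153:193,314:321]=1
c2,n2,k,d=plane(sub);print('top',c2,n2,k,d, n@n2)
# region of set
img=f['frame']
reg=roi.copy();reg[:,:286]=0;reg[:,328:]=0
q=P[reg]; 
q=q[abs((q-c)@n)<3]
Z=n2-(n2@n)*n;Z/=np.linalg.norm(Z)
Y=n; X=np.cross(Y,Z)
print('X',X,'Y',Y,'Z',Z)
g=q[(q[:,2]>12)]
L=(g-c)@np.c_[X,Z]
print('x ext',np.percentile(L[:,0],[0,1,50,99,100]),'z ext',np.percentile(L[:,1],[0,1,99,100]))
t=P[reg];t=t[abs((t-c2)@n2)<2.5];Lt=(t-c2)@np.c_[X,Y];print('top x',np.percentile(Lt[:,0],[0,1,99,100]),'y',np.percentile(Lt[:,1],[0,1,99,100]), len(t))
# bounds of white/grey (unsaturated) mask
hsv=cv2.cvtColor(img,cv2.COLOR_RGB2HSV)
E
```

```text
far 451 [ -0.035 574.925]
near 494 [ -0.046 406.083]Traceback (most recent call last):
  File "<stdin>", line 17, in <module>
  File "<stdin>", line 14, in plane
    u, s, vh = gufunc(a, signature=signature)
               ~~~~~~^^^^^^^^^^^^^^^^^^^^^^^^
    raise LinAlgError("SVD did not converge")
numpy.linalg.LinAlgError: SVD did not converge
```

```bash
python3 - <<'E'
from h import *
np.set_printoptions(precision=3,suppress=True)
f=load('top0');P=cloud(f)
ok=~np.isnan(P[...,2]); print((~ok).mean())
P=np.nan_to_num(P,nan=-999)
roi=np.zeros(ok.shape,bool);roi[143:215,172:390]=1;roi&=ok
def plane(m):
    q=P[m&ok];
    for _ in range(5):
        c=q.mean(0);n=np.linalg.svd(q-c,full_matrices=0)[2][2];d=abs((q-c)@n);q=q[d<max(2,1.5*np.median(d))] 
    return c,n*np.sign(n[2]),len(q),d.mean()
sub=np.zeros_like(roi);sub[157:192,296:309]=1
c,n,k,d=plane(sub);print('face',c,n,k,d)
sub=np.zeros_like(roi);sub[153:193,314:321]=1
c2,n2,k,d=plane(sub);print('top',c2,n2,k,d, n@n2)
reg=roi.copy();reg[:,:286]=0;reg[:,328:]=0
q=P[reg]; 
q=q[abs((q-c)@n)<3]
Z=n2-(n2@n)*n;Z/=np.linalg.norm(Z)
Y=n; X=np.cross(Y,Z)
print('X',X,'Y',Y,'Z',Z)
g=q[(q[:,2]>14)]
L=(g-c)@np.c_[X,Z]
print('x ext',np.percentile(L[:,0],[0,1,50,99,100]),'z ext',np.percentile(L[:,1],[0,1,99,100]))
t=P[reg];t=t[abs((t-c2)@n2)<2.5];Lt=(t-c2)@np.c_[X,Y];print('top x',np.percentile(Lt[:,0],[0,1,99,100]),'y',np.percentile(Lt[:,1],[0,1,99,100]), len(t))
print('top plane offset from face centre along Z',(c2-c)@Z)
xm=(c2+X*np.percentile(Lt[:,0],[1,99]).mean())
top_edge_mid=xm+Y*(((c-xm)@Y))  # on upper face, top edge
C=top_edge_mid-Y*18-Z*62.5
print('center',C,'foot',C-Z*62.5,'low edge',C-Z*62.5-Y*18,'foot+y edge',C-Z*62.5+Y*18,'top centre',C+Z*62.5, 'lean',np.degrees(np.arccos(Z[2])))
# white tops of others
for nm,(u0,u1) in dict(thin=(218,240),thick=(354,380)).items():
    s=np.zeros_like(roi);s[143:215,u0:u1]=1
    t=P[s&ok&(P[...,2]>112)]; 
    r_=cv2.minAreaRect(t[:,:2].astype(np.float32)); print(nm,r_,t[:,2].mean())
E
```

```text
0.004141156462585034
face [492.466  19.232  85.829] [-0.043  0.878  0.477] 300 0.9640924395551982
top [492.643 -22.858 128.793] [ 0.033 -0.607  0.794] 133 0.9002810500195119 -0.15566356012748261
X [ 0.999  0.05  -0.003] Y [-0.043  0.878  0.477] Z [ 0.026 -0.477  0.879]
x ext [-92.703 -72.326  -2.175  84.273  91.972] z ext [-82.367 -80.23   61.238  64.853]
top x [-68.578 -68.263  68.884  69.578] y [-20.368 -18.747  18.977  20.304] 295
top plane offset from face centre along Z 57.81929259070681
center [491.376   5.578  73.128] foot [489.732  35.37   18.21 ] low edge [490.506  19.572   9.617] foot+y edge [488.957  51.167  26.803] top centre [493.02  -24.214 128.046] lean 28.515416189086675
thin ((484.1434326171875, 236.26528930664062), (144.6757354736328, 32.243770599365234), 0.9958443641662598) 122.37819400931329
thick ((497.48785400390625, -169.0833740234375), (141.00399780273438, 45.00798034667969), 2.759927749633789) 122.62707993012356
```

```bash
cat >> h.py <<'E'
from scipy.linalg import logm,expm
def plan(R1,p1,N,show=True):
    s=r.sense(); T0=np.eye(4);T0[:3,:3]=Ro.from_euler('xyz',s['tcp_rot']).as_matrix();T0[:3,3]=s['eef_pos']
    T1=np.eye(4);T1[:3,:3]=R1;T1[:3,3]=p1
    S=expm(logm(np.linalg.inv(T0)@T1).real/N).real
    row=np.r_[S[:3,3]/1000,np.degrees(Ro.from_matrix(S[:3,:3]).as_rotvec())]
    print('t',s['clock'],'p',s['eef_pos'].round(1),'open',round(s['opening'],3),'F',s['contact_force'].round(1),'N',N,'row',row.round(4).tolist())
    T=T0.copy();path=[]
    for i in range(N): T=T@S; path.append(T[:3,3].round(0))
    if show: print(*[p.tolist() for p in path[::3]])
X0=np.array([0.999,.047,0]);Z0=np.array([.026,-.477,.879])
def axes(lean,yaw):
    # lean deg toward -y, yaw of set x axis deg ; returns R_tool=[X,-Z,Y]
    S=Ro.from_euler('z',yaw,degrees=True)*Ro.from_euler('x',lean,degrees=True)
    M=S.as_matrix(); return np.c_[M[:,0],-M[:,2],M[:,1]],M
E
python3 - <<'E'
from h import *
np.set_printoptions(suppress=True,precision=3)
R1,M=axes(28.5,2.7);print(M)
top=np.array([493,-24.2,128]);plan(R1,top+47*M[:,2],20)
E
```

```text
[[ 0.999 -0.041  0.022]
 [ 0.047  0.878 -0.477]
 [-0.     0.477  0.879]]
t 0.1 p [273.2 561.6 230.6] open 0.998 F [ 0.3 -0.7 -0.6] N 20 row [0.0176, -0.0039, -0.0278, 1.3985, -1.4027, 0.3553]
[277.0, 529.0, 235.0] [293.0, 431.0, 242.0] [315.0, 335.0, 242.0] [345.0, 240.0, 235.0] [382.0, 149.0, 222.0] [426.0, 62.0, 203.0] [476.0, -21.0, 179.0]
```

Call:
send_rows --pt "0.0176 -0.0039 -0.0278 1.4 -1.4 0.355" --pt "0.0176 -0.0039 -0.0278 1.4 -1.4 0.355" --pt "0.0176 -0.0039 -0.0278 1.4 -1.4 0.355" --pt "0.0176 -0.0039 -0.0278 1.4 -1.4 0.355" --pt "0.0176 -0.0039 -0.0278 1.4 -1.4 0.355" --pt "0.0176 -0.0039 -0.0278 1.4 -1.4 0.355" --pt "0.0176 -0.0039 -0.0278 1.4 -1.4 0.355" --pt "0.0176 -0.0039 -0.0278 1.4 -1.4 0.355" --gripper 1 --squeeze 40

```text
clock: 0.9
eef_pos: [324.5, 301.6, 240.8]
tcp_rot: [-1.371, 0.03, -0.252]
contact_force: [0.6, -0.6, -0.1]
opening: 1.001
```

Call:
send_rows --pt "0.0176 -0.0039 -0.0278 1.4 -1.4 0.355" --pt "0.0176 -0.0039 -0.0278 1.4 -1.4 0.355" --pt "0.0176 -0.0039 -0.0278 1.4 -1.4 0.355" --pt "0.0176 -0.0039 -0.0278 1.4 -1.4 0.355" --pt "0.0176 -0.0039 -0.0278 1.4 -1.4 0.355" --pt "0.0176 -0.0039 -0.0278 1.4 -1.4 0.355" --pt "0.0176 -0.0039 -0.0278 1.4 -1.4 0.355" --pt "0.0176 -0.0039 -0.0278 1.4 -1.4 0.355"

```text
clock: 1.7
eef_pos: [426.1, 60.1, 203.6]
tcp_rot: [-1.169, 0.019, -0.052]
contact_force: [0.4, -0.4, 0.8]
opening: 1.001
```

```bash
python3 - <<'E'
from h import *
R1,M=axes(28.5,2.7)
top=np.array([493,-24.2,128]);plan(R1,top+47*M[:,2],5)
E
```

```text
t 1.7 p [426.1  60.1 203.6] open 1.001 F [ 0.4 -0.4  0.8] N 5 row [0.0139, -0.003, -0.022, 1.0878, -1.1176, 0.2995]
[439.0, 38.0, 197.0] [480.0, -26.0, 177.0]
```

Call:
send_rows --pt "0.0139 -0.003 -0.022 1.09 -1.12 0.3" --pt "0.0139 -0.003 -0.022 1.09 -1.12 0.3" --pt "0.0139 -0.003 -0.022 1.09 -1.12 0.3" --pt "0.0139 -0.003 -0.022 1.09 -1.12 0.3" --pt "0.0139 -0.003 -0.022 1.09 -1.12 0.3" --pt "0 0 0 0 0 0" --pt "0 0 0 0 0 0"

```text
clock: 2.4
eef_pos: [493.1, -45.2, 169.1]
tcp_rot: [-1.074, 0.002, 0.046]
contact_force: [-0.2, 1.4, 0.7]
opening: 0.999
```

```bash
python3 - <<'E'
from h import *
R1,M=axes(28.5,2.7)
top=np.array([493,-24.2,128]);plan(R1,top+47*M[:,2],1);plan(R1,top-43*M[:,2],5)
f=grab('side','s1')
cv2.imwrite('pics/s1c.png',cv2.resize(f['frame'][100:290,200:450],None,fx=3,fy=3)[:,:,::-1])
E
```

```text
t 2.4 p [493.1 -45.2 169.1] open 0.999 F [-0.2  1.4  0.7] N 1 row [0.0009, -0.0009, -0.0011, 0.0173, -0.1393, -0.0862]
[494.0, -47.0, 169.0]
t 2.4 p [493.1 -45.2 169.1] open 0.999 F [-0.2  1.4  0.7] N 5 row [0.0002, 0.0178, -0.0002, 0.0035, -0.0279, -0.0172]
[493.0, -37.0, 153.0] [492.0, -12.0, 106.0]
```

View pics/s1c.png

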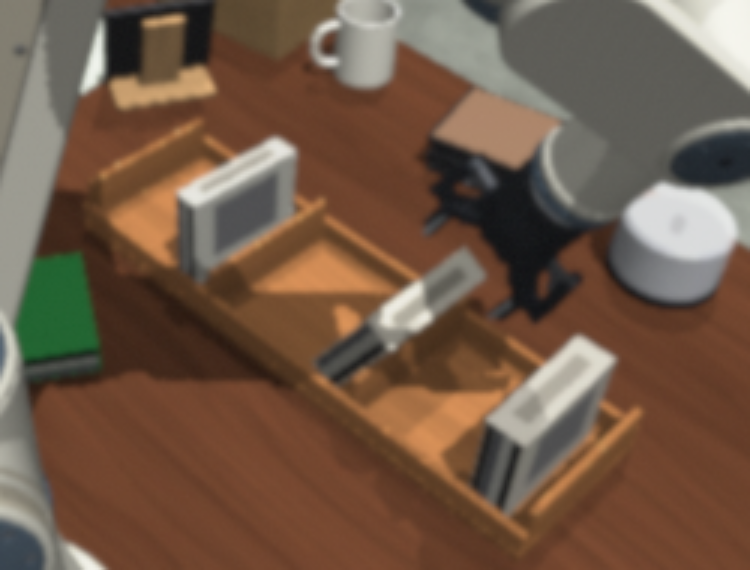

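The gripper is lined up with the leaning set, with its fingers straddling the top edge (crop fingers at about (435,220) and (500,310), set top at about (430,300)). Next I move straight in along the set.

Call:
send_rows --pt "0.0004 0.018 -0.0008 0 -0.1 -0.05" --pt "0.0002 0.018 -0.0002 0 0 0" --pt "0.0002 0.018 0 0 0 0" --pt "0 0.018 0 0 0 0" --pt "0 0.017 0 0 0 0" --pt "0 0 0 0 0 0"

```text
clock: 3.05
eef_pos: [490.4, -1.7, 90.1]
tcp_rot: [-1.073, 0.002, 0.05]
contact_force: [-0.3, 0.4, -0.4]
opening: 1.002
```

Call:
send_rows --pt "0 0 0 0 0 0" --pt "0 0 0 0 0 0" --pt "0 0 0 0 0 0" --pt "0 0 0 0 0 0" --pt "0 0 0 0 0 0" --pt "0 0 0 0 0 0" --pt "0 0 0 0 0 0" --pt "0 0 0 0 0 0" --gripper 0 --squeeze 40

```text
clock: 3.85
eef_pos: [492.8, -2.8, 92.7]
tcp_rot: [-1.071, -0.002, 0.047]
contact_force: [-0.7, 3.4, 11.3]
opening: 0.416
```

```bash
python3 - <<'E'
from h import *
R1,M=axes(28.5,2.7)
print(r.sense())
f=grab('side','s2');g=grab('top','t2')
cv2.imwrite('pics/s2c.png',np.vstack([cv2.resize(f['frame'][130:280,215:415],None,fx=2.5,fy=2.5),cv2.resize(g['frame'][145:215,215:415],None,fx=2.5,fy=2.5)])[:,:,::-1])
E
```

```text
{'clock': 3.85, 'qpos': array([-0.32472039,  0.45093027,  1.97644611,  0.56447653,  0.98834947,
       -2.32421365]), 'qvel': array([ 0.00129029,  0.00014739, -0.00032238,  0.00054073,  0.00184333,
        0.00019935]), 'joint_efforts': array([-1.79648392e+00, -4.98875034e+01, -2.04086190e+01, -3.20286797e-01,
       -6.15916830e-01,  1.35935490e-03]), 'eef_pos': array([492.8022256 ,  -2.76291841,  92.67651506]), 'tcp_rot': array([-1.07125145, -0.00152245,  0.0471684 ]), 'contact_force': array([-0.65693674,  3.44422041, 11.34597327]), 'wrist_torque': array([1.83730358, 0.13476463, 0.02186095]), 'opening': 0.4162013500868375}
```

View pics/s2c.png

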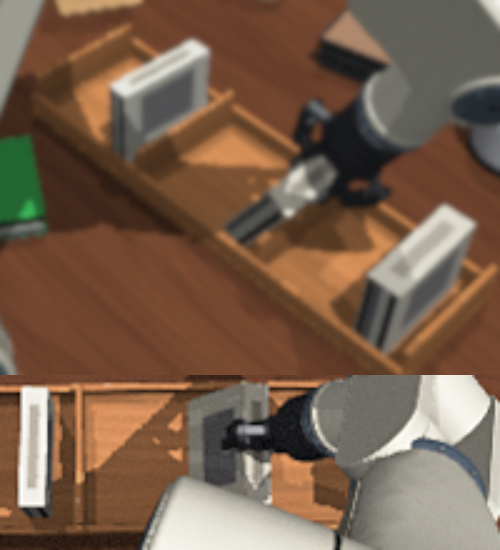

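```bash
python3 - <<'E'
from h import *
R1,M=axes(0,2.6)
s=r.sense();p=s['eef_pos'];R=Ro.from_euler('xyz',s['tcp_rot']).as_matrix()
print('lift row 6mm',(R.T@[0,0,6]).round(2))
X,Y,Z=R[:,0],R[:,2],-R[:,1]
low=p-84.3*Z-18*Y;print('low edge',low)
tgt=low+M[:,1]*18+M[:,2]*84.3;print(tgt)
plan(R1,tgt,10)
E
```

```text
lift row 6mm [ 0.01 -5.27  2.87]
low edge [491.78835199  21.78552202  10.06175861]
[490.9718182   39.76699228  94.36175861]
t 3.95 p [492.8  -2.8  92.7] open 0.416 F [-0.7  4.5 10.8] N 10 row [0.0, 0.001, 0.0042, -2.8622, 0.0121, 0.006]
[493.0, 1.0, 94.0] [492.0, 14.0, 96.0] [492.0, 27.0, 96.0] [491.0, 40.0, 94.0]
```

Call:
send_rows --pt "0 -0.0026 0.0014 0 0 0" --pt "0 -0.0026 0.0014 0 0 0" --pt "0 0.001 0.0042 -2.86 0 0" --pt "0 0.001 0.0042 -2.86 0 0" --pt "0 0.001 0.0042 -2.86 0 0" --pt "0 0.001 0.0042 -2.86 0 0" --pt "0 0.001 0.0042 -2.86 0 0" --pt "0 0 0 0 0 0"

```text
clock: 4.75
eef_pos: [491.3, 18.3, 100.8]
tcp_rot: [-1.325, -0.002, 0.05]
contact_force: [-0.9, 0.5, -2.1]
opening: 0.421
```

```bash
python3 - <<'E'
from h import *
R1,M=axes(0,2.6)
plan(R1,np.array([491,38,100.]),5)
f=grab('side','s3');g=grab('top','t3')
cv2.imwrite('pics/s3c.png',np.vstack([cv2.resize(f['frame'][130:280,215:415],None,fx=2.5,fy=2.5),cv2.resize(g['frame'][145:215,215:415],None,fx=2.5,fy=2.5)])[:,:,::-1])
E
```

```text
t 4.75 p [491.3  18.3 100.8] open 0.421 F [-0.9  0.5 -2.1] N 5 row [0.0001, 0.0007, 0.0039, -2.8132, 0.0535, 0.0119]
[491.0, 22.0, 101.0] [491.0, 34.0, 101.0]
```

View pics/s3c.png

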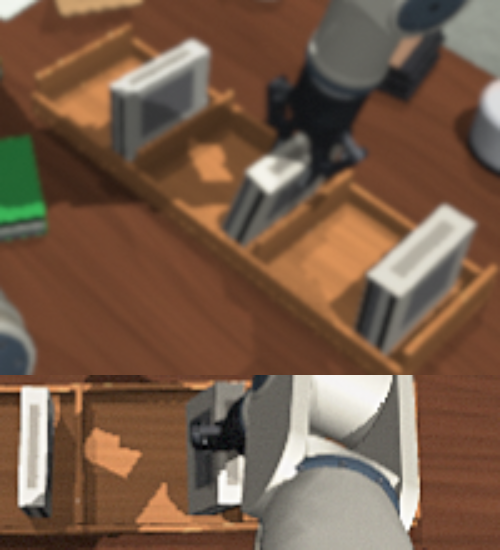

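The set is held clear of the floor (−2 N) and about half upright. The neighbouring sets haven't moved. I'll finish the rotation.

Call:
send_rows --pt "0 0.0007 0.0039 -2.81 0.05 0" --pt "0 0.0007 0.0039 -2.81 0.05 0" --pt "0 0.0007 0.0039 -2.81 0.05 0" --pt "0 0.0007 0.0039 -2.81 0.05 0" --pt "0 0.0007 0.0039 -2.81 0.05 0" --pt "0 0 0 0 0 0" --pt "0 0 0 0 0 0"

```text
clock: 5.55
eef_pos: [490.2, 37.1, 99.5]
tcp_rot: [-1.568, 0.001, 0.044]
contact_force: [0.2, 0.1, -2.6]
opening: 0.416
```

```bash
python3 - <<'E'
from h import *
R1,M=axes(0,2.6)
plan(R1,np.array([491,38,95.]),1)
f=grab('side','s4');g=grab('top','t4')
cv2.imwrite('pics/s4c.png',np.vstack([cv2.resize(f['frame'][130:280,215:415],None,fx=2.5,fy=2.5),cv2.resize(g['frame'][145:215,215:415],None,fx=2.5,fy=2.5)])[:,:,::-1])
E
```

```text
t 5.55 p [490.2  37.1  99.5] open 0.416 F [ 0.2  0.1 -2.6] N 1 row [0.0008, 0.0045, 0.0008, -0.1832, -0.0716, -0.0408]
[491.0, 38.0, 95.0]
```

View pics/s4c.png

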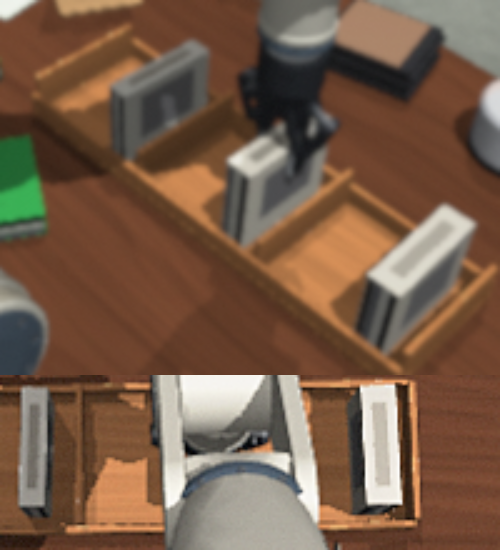

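Upright and parallel to the others. Lowering gently.

Call:
send_rows --pt "0 0.0015 0 0 0 0" --pt "0 0.0015 0 0 0 0" --pt "0 0.001 0 0 0 0" --pt "0 0 0 0 0 0"

```text
clock: 6.05
eef_pos: [490.4, 37.0, 96.0]
tcp_rot: [-1.569, 0.0, 0.043]
contact_force: [-1.4, -1.4, 2.1]
opening: 0.417
```

Call:
send_rows --pt "0 0.001 0 0 0 0" --pt "0 0 0 0 0 0"

```text
clock: 6.25
eef_pos: [490.4, 37.4, 95.8]
tcp_rot: [-1.569, -0.0, 0.043]
contact_force: [-5.6, 0.8, 14.6]
opening: 0.423
```

Call:
send_rows --pt "0 -0.0007 0 0 0 0" --pt "0 0 0 0 0 0"

```text
clock: 6.45
eef_pos: [490.5, 37.4, 95.8]
tcp_rot: [-1.569, -0.001, 0.044]
contact_force: [-2.7, 0.9, 5.1]
opening: 0.415
```

Call:
send_rows --pt "0 0 0 0 0 0" --pt "0 0 0 0 0 0" --pt "0 0 0 0 0 0" --pt "0 0 0 0 0 0" --pt "0 0 0 0 0 0" --gripper 0.8

```text
clock: 6.95
eef_pos: [490.4, 37.3, 95.4]
tcp_rot: [-1.569, -0.0, 0.044]
contact_force: [-0.0, 0.4, 0.0]
opening: 0.803
```

```bash
python3 - <<'E'
from h import *
print(r.sense()['opening'])
f=grab('side','s5')
cv2.imwrite('pics/s5c.png',cv2.resize(f['frame'][130:280,215:415],None,fx=3,fy=3)[:,:,::-1])
E
```

```text
0.8029741780916549
```

View pics/s5c.png

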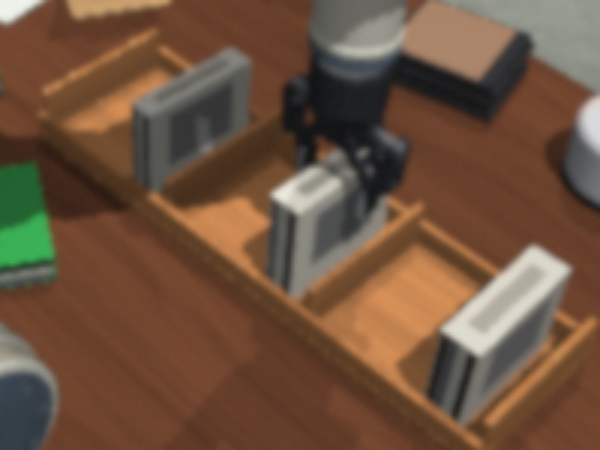

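The set stands on its own with the fingers open around it. I'll go straight up, then back away.

Call:
send_rows --pt "0 -0.01 0 0 0 0" --pt "0 -0.02 0 0 0 0" --pt "0 -0.03 0 0 0 0" --pt "0 -0.03 0 0 0 0" --pt "0 -0.03 0 0 0 0" --pt "0 -0.03 0 0 0 0" --pt "0 0 0 0 0 0"

```text
clock: 7.7
eef_pos: [492.7, 37.2, 250.2]
tcp_rot: [-1.569, -0.008, 0.044]
contact_force: [0.3, 0.1, -0.8]
opening: 0.801
```

Call:
send_rows --pt "-0.03 0 0 0 0 0" --pt "-0.03 0 0 0 0 0" --pt "-0.03 0 0 0 0 0" --pt "-0.03 0 0 0 0 0" --pt "0 0 0 0 0 0" --pt "0 0 0 0 0 0"

```text
clock: 8.3
eef_pos: [370.4, 31.8, 245.7]
tcp_rot: [-1.569, -0.001, 0.044]
contact_force: [0.7, 0.1, 0.7]
opening: 0.797
```

```bash
python3 - <<'E'
from h import *
np.set_printoptions(precision=3,suppress=True)
s=r.sense();print(s['clock'],s['eef_pos'],s['contact_force'])
g=grab('top','t6');f=grab('side','s6')
cv2.imwrite('pics/s6c.png',np.vstack([cv2.resize(f['frame'][130:280,215:415],None,fx=2.5,fy=2.5),cv2.resize(g['frame'][145:215,215:415],None,fx=2.5,fy=2.5)])[:,:,::-1])
for n,im in(('top',g),('side',f)):
  P=np.nan_to_num(cloud(im),nan=-999)
  for nm,y0 in(('tipped',38),('thin',236),('thick',-169)):
    m=(abs(P[...,1]-y0)<35)&(abs(P[...,0]-490)<85)&(P[...,2]>116)&(P[...,2]<145)
    t=P[m]
    if len(t)>20: print(n,nm,len(t),cv2.minAreaRect(t[:,:2].astype(np.float32)),np.median(t[:,2]))
E
```

```text
8.3 [370.449  31.807 245.706] [0.742 0.127 0.714]
top tipped 287 ((526.157958984375, 36.4527587890625), (70.04373168945312, 35.35601043701172), 1.7175641059875488) 135.48538526530797
top thin 503 ((483.25677490234375, 236.06039428710938), (142.80250549316406, 32.372459411621094), 1.4681404829025269) 122.72675888341291
top thick 688 ((497.25067138671875, -169.39833068847656), (141.1996612548828, 43.302696228027344), 3.4588475227355957) 123.0209080807806
side tipped 598 ((488.487060546875, 36.29383087158203), (147.16429138183594, 39.3431510925293), 2.841402053833008) 134.14900350752907
side thin 226 ((473.2183532714844, 237.49310302734375), (126.77702331542969, 33.914615631103516), 0.7471233010292053) 121.8747307545043
side thick 683 ((494.7477111816406, -169.43917846679688), (145.58590698242188, 43.72099685668945), 2.800781011581421) 121.57388222874806
```

View pics/s6c.png

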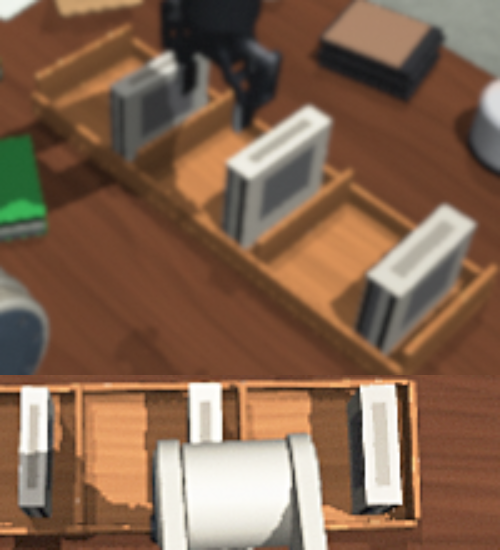

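The set is upright: top at 135 mm, centre at about (488, 36), yaw about 2 to 3°. The other two sets are where they were.

```bash
python3 -c "
from rig import r
print(r.sign_off())"
```

```text
the job is handed in; nothing more can be done
None
```

The tipped set in the middle bay is standing upright and free on the tray floor, and I handed the job in at about 8.4 s. I pinched its top end with the gripper tilted to match the lean. Then I lifted it about 5 mm, turned it upright about its low edge, set it down, let go and backed away.

- **Tipped set:** its top is level at 135 mm, which puts the foot on the 10 mm floor. Its centre is at about (488, 36) mm, within a few mm of where the foot started, (490, 35). It is square to the tray within about 1° (set about 2–3°, tray about 2.3°).
- **Other two sets:** in the top view they measure within about 1 mm of their starting positions.
- **Contact:** the gripper was clear of everything, with under 1 N read at the wrist. The highest force I read was about 15 N, while setting it down.

**What disagreed:** in the last top view the arm hid half of the tipped set, so its centre comes from the side view. The side view placed the thin set 10 mm off in x, because the gripper partly covered it; the unobstructed top view shows it hasn't moved.

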